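# Shut the meter case and clamp its draw latch

### The arm

A 7-joint arm with a two-finger parallel gripper is mounted at the origin on a cart in front of the work surface, level with it; the furniture and walls round the work are solid. World frame = base frame: x ahead of the robot, y to its left, z up, the work surface at z = 0. Lengths are in mm, angles in rad, forces in N, time in s.
With the tool pointing down it reaches from about 400 to 875 mm from the base axis. Payload 4.4 kg.
Tool frame: the origin (TCP) lies midway between the tips of the shut fingers; the grasp point (between the pads) lies ctrl.grip_depth behind it (ctrl.grip_depth is the distance from the TCP to the grasp point, in mm); z points along the fingers, y is the line along which they close (so a half turn about z gives the same grasp; the last joint's range is limited). The gripper opens to 85 mm and grips with 20 to 120 N. Pads are 22 mm wide; open, the fingers measure 114 mm over their backs; the gripper's body (76 mm by 85 mm) begins 54 mm behind the grasp point. The pads swing forward as they close: fully open they stand 13 mm farther back than shut.
Start: joints at [-1.375, 0.628, 0.038, 1.517, -0.027, 0.996, -0.02], TCP at [168.208, 627.873, 231.313] pointing down, gripper open.
Joint ranges: [-3.06, 3.06], [-0.37, 2.12], [-1.25, 1.32], [0.18, 2.47], [-1.1, 4.24], [0.23, 1.98], [-2.94, 2.94]. Speed limits (rad/s): [2.57, 2.57, 3.14, 3.14, 3.14, 3.14, 3.14].

### API

Orientations are given as [roll, pitch, yaw] about the fixed x, y, z axes, in that order (R = Rz(yaw) Ry(pitch) Rx(roll)).
In Python, from cell import ctrl gives the robot as it stands.
- The arm moves only by the tool carry_out, never from a script. Its argument "deltas" is one flat list of numbers, 7 for each row, row after row: the turn, a rotation vector about the tool's x, y, z in degrees, then the shift along the tool's x, y, z in m, then the closure, from -1 (fully open) to 1 (shut). In form: [wx, wy, wz, dx, dy, dz, claw, wx, wy, wz, dx, dy, dz, claw, ...]. A call has 1 to 12 rows; each row shifts and turns the commanded pose from where the row before left it, along the tool's axes as they then stand; what a row does not reach is not made up. A row lasts 1/8 s, in which the tool goes at most 62.5 mm and 10.7 degrees, less where a joint would pass 70% of its speed; a pose out of reach is approached as far as the arm can. A call with a gripper value outside its range is refused whole. The fingers move at their own pace and stop on an object; the grip force is fixed at half the most. Time passes only in rows, so rows that do not move let the fingers close. It gives the time, the measured TCP pose, the force, the opening and the grip force at its end, in the units of the state.
- ctrl.read_state(): the state, without advancing time (a new reading comes with each control period).
- ctrl.get_image(name): name is "scene" or "top"; returns the picture (420x560x3 uint8, red, green, blue); there is no depth.
- ctrl.calibration(name): a dict with "mtx" (3x3 intrinsics, pixels), "R" (3x3) and "t" (3): a world point X has camera coordinates R X + t. Camera axes: x right, y down, z forward; pixel columns grow to the right and rows downward; lengths in mm; the calibration is good to about 2 mm. A picture is of the moment at which its call begins. calibration takes no time and is no camera call.
- ctrl.finish_job(): hands the job in; it is judged then, once.
The state is a dict: "clock": time; "qpos": joint angles; "qd": joint speeds; "tau": joint torques, N m; "eef_pos": TCP position; "tool_rot": TCP orientation; "force": force on the tool from outside, world axes, zero at the start; "torque": the same for the moment, N m; "width": finger opening in mm; "gripper_force": force on a finger pad.
Only numpy, scipy, OpenCV 4.12 (cv2) and the standard library are available. Lean on these libraries where they do the work, as an engineer would, in place of code of your own. Each camera call takes 0.05 s, during which the arm holds its last target. There are 200 camera calls.

### The job

The test meter is back in its case: shut the lid gently down onto its rubber seal, lift the latch's wire loop over the lip of the keeper on the lid so that its bar lies in the keeper's groove, then push the latch lever in past centre until it lies home against the case and the lid is drawn down tight. Feel your way and force nothing, and leave the other things on the bench where they are.

Things in the scene. Friction and masses are not known exactly. Their poses are not given: they have to be found in the camera images.
- case: grey hard case of a test meter, 160 (x) x 240 (y) x 122 mm high when shut, fixed on the bench. Origin under its centre at bench level; z up, x to the rear (hinge side), y to its left. The draw latch is in the middle of its front face (x = -80 mm); for 60 mm either side of it nothing stands out from that face
- lid (a joint): angle of the lid, hinged along y at x = +83, z = 93 mm of the case; grows as it opens (up to 0.7 at the start). It stays where it is left; a few N at its front edge move it. Resting on its rubber seal it reads about 0.027. The seal is springy, 16 N per mm at the front. Drawn tight it reads under 0.01
- lid_edge (a point): middle of the lid's upper front edge, on its front face; turns with the lid, axes as the case's when shut. The lid is 30 mm high, flat on top (low ribs from 38 mm off the middle), front face upright when shut; the keeper is fixed in the middle of that face
- keeper_place (a point): the keeper's groove as drawn: mid-width, on its floor, 21 mm in front of the lid's face, 16.5 mm below its top. Steel keeper: back block 30 wide, flat top 10.25 mm above the floor; groove 5.5 mm wide; then a round-topped lip 26 wide, 4 thick, 6.75 mm high. It stands on packing washers: this point moves with the lid, but the true groove lies up to 6 mm nearer to or farther from the lid
- lever_pin (a point): middle of the pin on which the latch lever turns, 27 mm in front of the case's front face and 74 mm up; axes as the case's, pin along y
- lever (a joint): angle of the latch lever: 0 = home, straight down along the case; grows as it swings out and up (1.57 = straight out), to 2.7 at most. It stays where it is left (1 N at its end moves it). With the loop hooked, closing takes up to 0.5 N m (some 10 N near its end); it passes centre at 0.15 to 0.5 and is then pulled home by itself
- lever_end (a point): end of the lever, a steel plate 26 mm wide, 3 thick, round-ended, 58 mm from its pin; lever's z runs from here to the pin, y along the pin, -x is the outer side when home (the plate's outer face is 5 mm to -x of the pin's line)
- bail (a joint): angle of the wire loop to the lever: this value less the lever's is how far the loop leans to the front from upright. It stays where it is left (under 1 N at the bar moves it)
- bail_bar (a point): centre of the wire loop's top bar: 4 mm round steel along y with a 9 mm ball at each end to take it by (60 mm over the balls; smooth: slips in the grip under load). Legs 43 mm apart outside run 51.1 mm (-z) down to pivots on the lever, 18 mm from its pin, 0.17 rad to the case side of the lever's line. They pass beside lever and keeper. With the bar hooked, the lever stands at 1.0 to 1.6
- tape_black: roll of black tape lying flat, 58 x 56 x 19 mm, in front of the case to its left: leave alone
- marker_black: black and white marker lying down, 17 x 136 x 17 mm, in front of the case to its right: leave alone
- screwdriver_red: screwdriver with red handle, 27 x 207 x 27 mm, lying: leave alone
- calculator: pocket calculator, 115 x 68 x 16 mm, lying: leave alone

How it is judged:
By the outcome, as a careful person would: the job done as asked, in the order asked, and still so for the second after the job is handed in, with the robot touching nothing.
It also fails if it takes over 69 s, if anything falls off the work surface, if the arm or the gripper's body presses on something with over 40 N, if the wrist force passes 120 N, or if a joint passes its speed limit or range.

## Working session

There is one attempt and no reset: what is moved stays moved. The work goes in short steps, Python scripts to look and compute and a tool call to move; the robot and the scene stay as the last step left them, time stands still between calls to the robot, and variables do not carry over. Pictures are saved under pics/ and viewed, at most 10 in all, crops included, and the job is handed in when it is done.

Besides the shell and the picture viewer there is one more tool, called as name(argument=value, ...), one argument or row to a line, values as JSON. carry_out: Moves the arm, as the interface text tells. Its arguments: {"type":"object","properties":{"deltas":{"type":"array"}},"required":["deltas"]}

```bash
mkdir -p pics; ls
python3 - <<'E'
from cell import ctrl
import cv2,numpy as np
s=ctrl.read_state();print({k:np.round(v,3).tolist() for k,v in s.items()},ctrl.grip_depth)
for n in("scene","top"):
    im=ctrl.get_image(n);cv2.imwrite(f"pics/{n}0.png",im[:,:,::-1])
    c=ctrl.calibration(n);print(n,np.round(c["mtx"],1).tolist(),np.round(c["R"],3).tolist(),np.round(c["t"],1).tolist(), (-c["R"].T@c["t"]).round())
E
```

```text
pics
{'clock': 0.0, 'qpos': [-1.375, 0.629, 0.038, 1.518, -0.027, 0.996, -0.02], 'qd': [0.001, -0.002, 0.0, -0.001, -0.001, 0.0, 0.0], 'tau': [0.001, -56.34, 1.227, -19.345, 0.011, 0.01, 0.0], 'eef_pos': [168.006, 627.262, 230.381], 'tool_rot': [-3.14, 0.0, 2.88], 'force': [0.717, -0.422, 1.052], 'torque': [0.039, -0.027, 0.0], 'gripper_force': 0.0, 'width': 85.383} 18.700000000000003
scene [[384.0, 0.0, 279.6], [0.0, 384.0, 205.8], [0.0, 0.0, 1.0]] [[-0.803, -0.596, 0.014], [-0.457, 0.601, -0.656], [0.383, -0.533, -0.754]] [519.6, 277.3, 853.5] [217. 598. 819.]
top [[402.1, 0.0, 281.4], [0.0, 402.1, 205.1], [0.0, 0.0, 1.0]] [[-0.016, -1.0, 0.027], [-0.997, 0.014, -0.081], [0.08, -0.028, -0.996]] [69.4, 589.1, 1054.0] [ 504.   91. 1096.]
```

View pics/scene0.png

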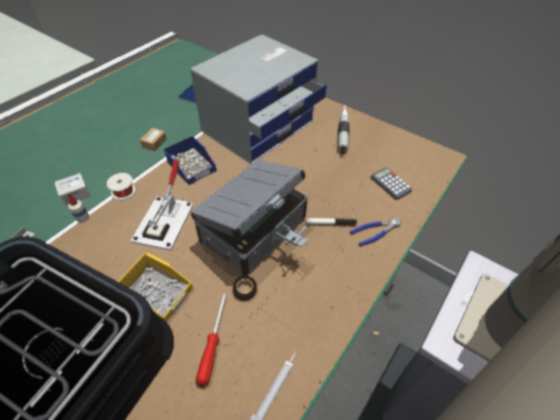

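View pics/top0.png

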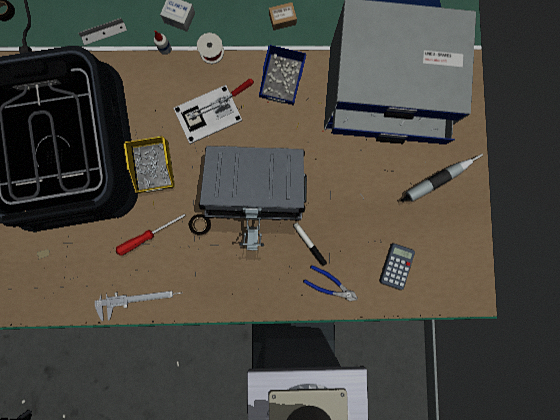

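The case is in the top view at about (253,183), with the latch at (252,235). The lid is open, and the tape (200,224) and marker (310,243) lie either side. I'll enlarge the latch area in both views.

Run:
```python
import cv2,numpy as np
a=cv2.imread("pics/top0.png")[140:265,190:320];b=cv2.imread("pics/scene0.png")[155:280,190:320]
f=lambda i:cv2.resize(i,None,fx=6,fy=6,interpolation=cv2.INTER_CUBIC)[:600]
g=lambda i:cv2.convertScaleAbs(i,alpha=1.5,beta=10)
cv2.imwrite("pics/ta.png",f(g(a[:100+25]))[:, :]) if 0 else None
A=cv2.resize(g(a[35:]),None,fx=6,fy=6,interpolation=cv2.INTER_CUBIC);B=cv2.resize(g(b[:]),None,fx=4.8,fy=4.8,interpolation=cv2.INTER_CUBIC)
cv2.imwrite("pics/ta.png",A);cv2.imwrite("pics/sb.png",B);print(A.shape,B.shape)
```

```text
(540, 780, 3) (600, 624, 3)
```

View pics/ta.png

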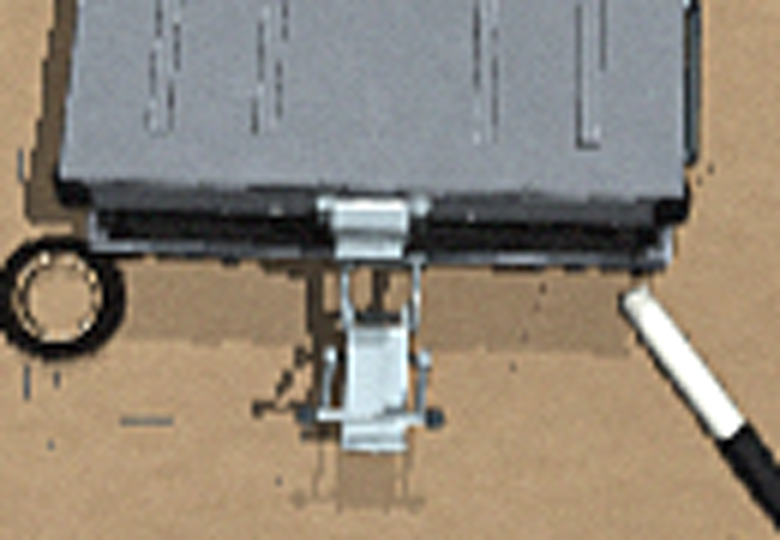

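View pics/sb.png

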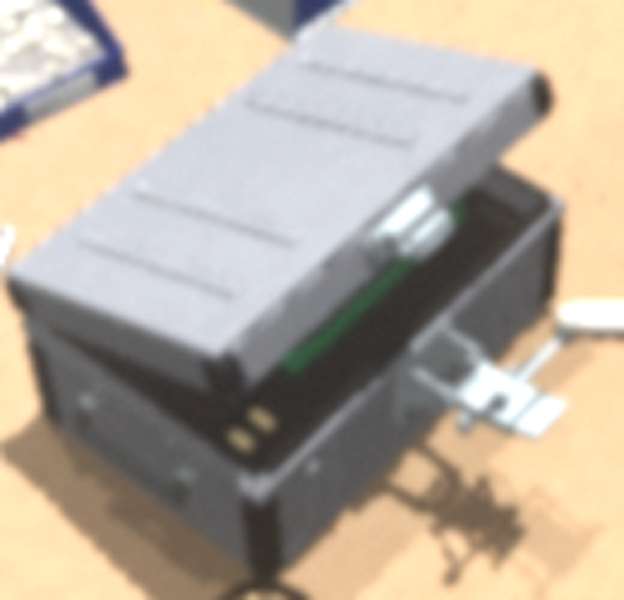

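The top crop shows the lever sticking out at (375,390) with its end at (375,450), and the loop's balls at (305,412) and (432,418). In the scene crop the balls are at (465,420) and (560,335), the lever end at (548,418), and the lid's upper front corners at (215,355) and (535,75). Next I triangulate these.

```bash
cat > h.py <<'E'
import cv2,numpy as np
from cell import ctrl
C={n:ctrl.calibration(n) for n in("top","scene")}
P={n:c["mtx"]@np.c_[c["R"],c["t"]] for n,c in C.items()}
def tri(a,b):
    X=cv2.triangulatePoints(P["top"],P["scene"],np.float64(a),np.float64(b)).ravel();X=X[:3]/X[3]
    e=[np.linalg.norm((lambda q:q[:2]/q[2])(P[n]@np.r_[X,1])-p) for n,p in(("top",a),("scene",b))]
    return X.round(1),np.round(e,1)
def plane(n,p,z):
    c=C[n];d=c["R"].T@np.linalg.solve(c["mtx"],np.r_[p,1.]);o=-c["R"].T@c["t"];return (o+d*(z-o[2])/d[2]).round(1)
def proj(n,X):
    q=P[n]@np.r_[X,1];return q[:2]/q[2]
E
python3 - <<'E'
from h import *
T=lambda x,y:(190+x/6,175+y/6); S=lambda x,y:(190+x/4.8,155+y/4.8)
for k,a,b in [("ballL",T(305,412),S(465,420)),("ballR",T(432,418),S(560,335)),("leverendL",T(343,449),S(530,435)),("leverendR",T(408,452),S(568,402)),
 ("lidL",T(62,183),S(213,357)),("lidR",T(687,193),S(543,75)),("rimL",T(92,248),S(255,487)),("rimR",T(665,265),S(562,205)),
 ("keepFrontL",T(335,256),S(415,262)),("keepFrontR",T(405,258),S(455,215))]: print(k,*tri(a,b))
print("rim z92",plane("top",T(92,248),92),plane("top",T(665,265),92))
E
```

```text
ballL [495.5 167.4 102.1] [2.6 3. ]
ballR [487.4 112.  118.4] [0.1 0.2]
leverendL [475.5 150.1  88.1] [0.5 0.6]
leverendR [473.  122.7  87.4] [0.1 0.1]
lidL [580.8 251.5 172.2] [0.6 0.7]
lidR [572.   10.4 165.6] [0.5 0.6]
rimL [560.6 253.6  90.1] [0.7 0.8]
rimR [549.2  14.2  84.9] [0.1 0.1]
keepFrontL [550.3 147.3 161.4] [0.3 0.3]
keepFrontR [548.2 119.7 171.4] [0.5 0.6]
rim z92 [559.1 252.3  92. ] [548.6  14.6  92. ]
```

carry_out(
  deltas=[0,0,-6.35,0,0,0,1,0,0,-6.35,0,0,0,1,0,0,0,-0.04,-0.0435,0,1,0,0,0,-0.04,-0.0435,0,1,0,0,0,-0.04,-0.0435,0,1,0,0,0,-0.04,-0.0435,0,1,0,0,0,-0.04,-0.0435,0,1,0,0,0,-0.04,-0.0435,0,1,0,0,0,-0.04,-0.0435,0,1,0,0,0,-0.04,-0.0435,0,1,0,0,0,-0.04,-0.0435,0,1,0,0,0,-0.04,-0.0435,0,1],
)

```text
clock: 1.6
eef_pos: [551.3, 175.6, 231.1]
tool_rot: [3.142, -0.0, 3.102]
force: [1.2, -0.4, 0.0]
width: -0.1
gripper_force: 0.0
```

carry_out(
  deltas=[0,0,0,-0.02,-0.021,0,1,0,0,0,-0.02,-0.021,0.01,1,0,0,0,0,0,0.03,1,0,0,0,0,0,0,1,0,0,0,0,0,0.005,1,0,0,0,0,0,0.005,1,0,0,0,0,0,0.004,1,0,0,0,0,0,0,1],
)

```text
clock: 2.6
eef_pos: [588.5, 133.7, 177.2]
tool_rot: [-3.142, -0.0, 3.102]
force: [0.3, 0.1, -0.3]
width: 0.1
gripper_force: 0.0
```

Next, down in small steps until contact.

carry_out(
  deltas=[0,0,0,0,0,0.004,1,0,0,0,0,0,0.004,1,0,0,0,0,0,0.004,1,0,0,0,0,0,0.004,1,0,0,0,0,0,0.004,1,0,0,0,0,0,0.004,1],
)

```text
clock: 3.35
eef_pos: [588.7, 133.5, 152.9]
tool_rot: [-3.142, -0.0, 3.101]
force: [-0.4, -0.2, 0.1]
width: -0.0
gripper_force: 0.1
```

carry_out(
  deltas=[0,0,0,0,0,0.004,1,0,0,0,0,0,0.004,1,0,0,0,0,0,0.003,1],
)

```text
clock: 3.72
eef_pos: [588.7, 133.6, 142.0]
tool_rot: [-3.142, -0.0, 3.101]
force: [0.1, 0.7, 0.7]
width: -0.2
gripper_force: 0.1
```

Run:
```python
from h import *
a=ctrl.get_image("scene");b=ctrl.get_image("top")
print(ctrl.read_state()["force"].round(1) if hasattr(ctrl.read_state()["force"],'round') else ctrl.read_state()["force"])
f=lambda i:cv2.resize(cv2.convertScaleAbs(i[:,:,::-1],alpha=1.4,beta=10),None,fx=3.2,fy=3.2,interpolation=cv2.INTER_CUBIC)
o=np.hstack([f(a[130:290,190:315]),f(b[130:290,190:315])]);cv2.imwrite("pics/c1.png",o);print(o.shape)
```

```text
[ 0.6  0.1 -0.1]
(512, 800, 3)
```

View pics/c1.png

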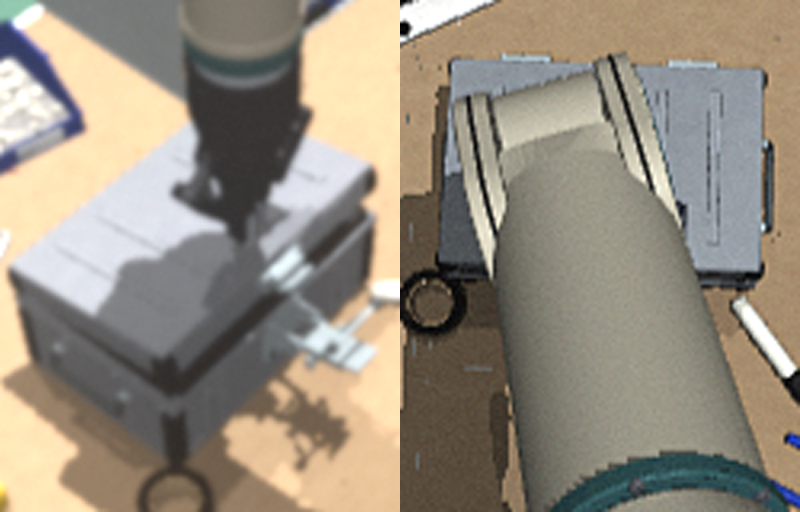

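The fingertips are at (240,225) on the lid. The lid has already followed down with low force, leaving a small gap at (175,375). Continuing down gently.

carry_out(
  deltas=[0,0,0,0,0,0.003,1,0,0,0,0,0,0.003,1,0,0,0,0,0,0.003,1,0,0,0,0,0,0.002,1,0,0,0,0,0,0,1],
)

```text
clock: 4.45
eef_pos: [588.6, 133.5, 131.1]
tool_rot: [-3.141, -0.0, 3.101]
force: [0.1, 0.3, -0.0]
width: 0.1
gripper_force: 0.0
```

carry_out(
  deltas=[0,0,0,0,0,0.001,1,0,0,0,0,0,0.001,1,0,0,0,0,0,0.0005,1,0,0,0,0,0,0,1],
)

```text
clock: 4.95
eef_pos: [588.7, 133.6, 128.8]
tool_rot: [3.142, -0.0, 3.101]
force: [-0.2, -0.0, 0.5]
width: 0.0
gripper_force: 0.0
```

carry_out(
  deltas=[0,0,0,0,0,0.001,1,0,0,0,0,0,0.001,1,0,0,0,0,0,0,1],
)

```text
clock: 5.32
eef_pos: [588.6, 133.6, 126.7]
tool_rot: [-3.142, -0.0, 3.101]
force: [-0.0, 0.7, -1.0]
width: -0.1
gripper_force: 0.0
```

carry_out(
  deltas=[0,0,0,0,0,0.0005,1,0,0,0,0,0,0.0005,1,0,0,0,0,0,0,1],
)

```text
clock: 5.7
eef_pos: [588.7, 133.6, 125.8]
tool_rot: [3.142, -0.0, 3.101]
force: [0.1, 1.0, -0.2]
width: -0.4
gripper_force: 0.0
```

carry_out(
  deltas=[0,0,0,0,0,0.0005,1,0,0,0,0,0,0.0005,1,0,0,0,0,0,0,1],
)

```text
clock: 6.08
eef_pos: [588.7, 133.6, 125.2]
tool_rot: [3.141, 0.0, 3.101]
force: [-1.1, 0.1, 4.1]
width: -0.3
gripper_force: 2.3
```

carry_out(
  deltas=[0,0,0,0,0,0.0003,1,0,0,0,0,0,0,1,0,0,0,0,0,-0.03,1,0,0,0,0,0,-0.05,0,0,0,0,0.015,0.05,-0.02,-1,0,0,0,0.015,0.05,0,-1,0,0,0,0.015,0.05,0,-1,0,0,0,0.015,0.05,0,-1,0,0,0,0.015,0.05,0,-1,0,0,0,0.015,0.05,0,-1,0,0,0,0,0,0,-1],
)

```text
clock: 7.45
eef_pos: [506.9, 443.3, 223.5]
tool_rot: [3.138, -0.003, 3.11]
force: [1.5, 0.5, -0.2]
width: 85.5
gripper_force: 0.0
```

Run:
```python
from h import *
a=ctrl.get_image("scene");b=ctrl.get_image("top")
cv2.imwrite("pics/s2.png",a[:,:,::-1]);cv2.imwrite("pics/t2.png",b[:,:,::-1])
print(np.round(ctrl.read_state()["eef_pos"],1))
f=lambda i,k:cv2.resize(cv2.convertScaleAbs(i[:,:,::-1],alpha=1.4,beta=10),None,fx=k,fy=k,interpolation=cv2.INTER_CUBIC)
o=np.hstack([f(a[195:255,255:313],7),f(b[195:255,225:281],7)]);cv2.imwrite("pics/c2.png",o);print(o.shape)
```

```text
[510.5 436.9 223.7]
(420, 798, 3)
```

View pics/c2.png

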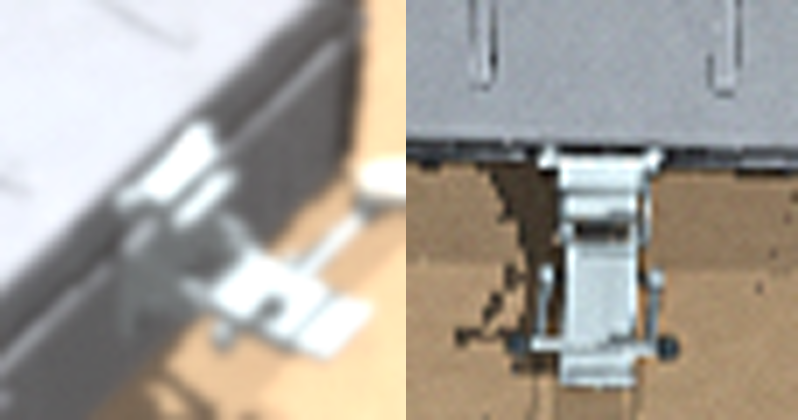

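In the top half, the keeper is at (600,155–215), the lever plate runs to (600,385), and the dark balls are at (517,343) and (667,347). In the scene half, the bar runs towards (360,213) and the lid is on its seal. Next I check a kinematic model and the keeper's grey profile.

Run:
```python
from h import *
T=lambda x,y:(225+(x-406)/7,195+y/7); S=lambda x,y:(255+x/7,195+y/7)
for k,a,b in [("leL",T(560,385),S(325,358)),("leR",T(635,387),S(370,312)),("ballR",T(667,347),S(362,212)),("ballL",T(517,343),S(222,335))]: print(k,*tri(a,b))
# bar: ray of ball mids vs circle 51.1 around pivot in case xz-plane
g=lambda n:cv2.cvtColor(cv2.imread(f"pics/{n}2.png"),cv2.COLOR_BGR2GRAY).astype(float)
G=g("t")
print("profile rows 208..255 cols 250-255", [(r,int(G[r,250:256].mean()),int(G[r,235:241].mean())) for r in range(208,256)])
print("lid edge z127.. row215",plane("top",(252,215.7),126.4))
for z in(105,110,115,120,125):print(z,plane("top",T(517,343),z),plane("top",T(667,347),z))
yaw=-.041;ex=np.array([np.cos(yaw),np.sin(yaw),0]);ey=np.array([-ex[1],ex[0],0]);O=np.array([635,130,0])
W=lambda x,y,z:O+ex*x+ey*y+np.array([0,0,z])
for n,p in [("lidedge",(-79.6,0,126.4)),("lidcornL",(-79.6,120,126.4)),("lidcornR",(-79.6,-120,126.4)),("rearL",(80,120,123)),("rearR",(80,-120,123)),("groove",(-101,0,110.5)),("pin",(-107,0,74))]:
  print(n,W(*p).round(1),proj("top",W(*p)).round(1),proj("scene",W(*p)).round(1))
```

```text
leL [474.1 150.   87.4] [0.1 0.1]
leR [473.2 123.6  84.9] [0.2 0.3]
ballR [487.6 111.3 115.8] [0.1 0.1]
ballL [495.1 167.7 101.3] [2.8 3.2]
profile rows 208..255 cols 250-255 [(208, 113, 112), (209, 113, 111), (210, 113, 111), (211, 111, 110), (212, 111, 112), (213, 115, 118), (214, 113, 106), (215, 73, 47), (216, 10, 46), (217, 110, 66), (218, 173, 24), (219, 160, 41), (220, 162, 51), (221, 141, 55), (222, 105, 60), (223, 143, 62), (224, 156, 68), (225, 122, 62), (226, 67, 69), (227, 28, 88), (228, 31, 85), (229, 69, 85), (230, 112, 85), (231, 118, 84), (232, 142, 83), (233, 137, 82), (234, 137, 81), (235, 139, 80), (236, 139, 84), (237, 139, 84), (238, 140, 82), (239, 140, 76), (240, 141, 90), (241, 143, 88), (242, 135, 54), (243, 115, 56), (244, 109, 83), (245, 122, 87), (246, 152, 94), (247, 122, 89), (248, 111, 94), (249, 143, 99), (250, 78, 100), (251, 81, 101), (252, 84, 102), (253, 86, 102), (254, 83, 98), (255, 83, 97)]
lid edge z127.. row215 [557.1 134.9 126.4]
105 [489.4 163.8 105. ] [487.1 111.4 105. ]
110 [489.4 163.4 110. ] [487.2 111.3 110. ]
115 [489.5 163.  115. ] [487.3 111.2 115. ]
120 [489.6 162.7 120. ] [487.4 111.1 120. ]
125 [489.6 162.3 125. ] [487.4 111.  125. ]
lidedge [555.5 133.3 126.4] [252.7 216.4] [277.9 214.6]
lidcornL [560.4 253.2 126.4] [202.7 215. ] [243.2 247.2]
lidcornR [550.5  13.4 126.4] [302.4 217.7] [308.1 186.2]
rearL [719.9 246.6 123. ] [205.6 149.9] [193.2 212.5]
rearR [710.    6.8 123. ] [303.6 152.9] [259.8 159.6]
groove [534.1 134.1 110.5] [252.7 225.5] [284.9 223.4]
pin [528.1 134.4  74. ] [253.3 228.3] [286.4 234. ]
```

Run:
```python
import cv2,numpy as np
f=lambda i,k:cv2.resize(cv2.convertScaleAbs(i,alpha=1.15),None,fx=k,fy=k,interpolation=cv2.INTER_NEAREST)
a=cv2.imread("pics/s2.png");b=cv2.imread("pics/t2.png")
o=np.hstack([f(a[205:250,268:308],10)[:450],f(b[212:257,233:271],10)]);cv2.imwrite("pics/c3.png",o);print(o.shape)
```

```text
(450, 780, 3)
```

View pics/c3.png

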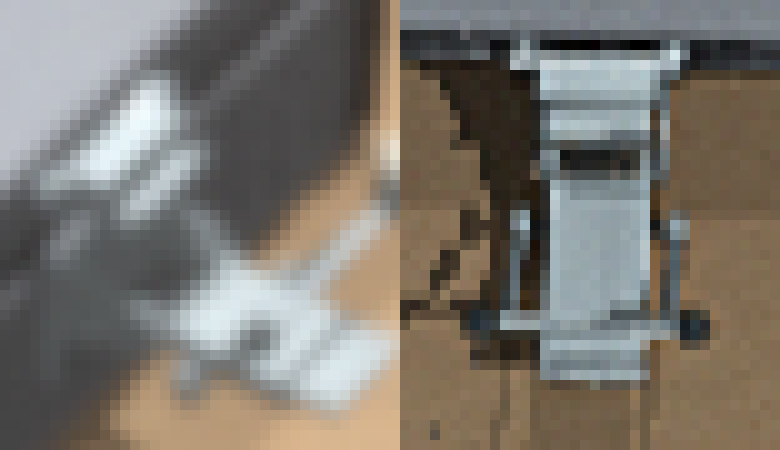

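The lid is seated. The lip is at rows 223–225 and the block front edge at row 221.3, so the groove is at world x≈540, about 17 mm in front of the lid. The bar centre is about (488.5, 136.7, 118). I'm moving above the bar with the gripper open.

carry_out(
  deltas=[0,0,0,0.0015,-0.043,0,-1,0,0,0,0.0015,-0.043,0,-1,0,0,0,0.0015,-0.043,0,-1,0,0,0,0.0015,-0.043,0,-1,0,0,0,0.0015,-0.043,0,-1,0,0,0,0.0015,-0.043,0,-1,0,0,0,0.001,-0.043,0,-1,0,0,0,0,0,0.02,-1,0,0,0,0,0,0.02,-1,0,0,0,0,0,0,-1,0,0,0,0,0,0,-1],
)

```text
clock: 8.93
eef_pos: [489.2, 135.8, 185.1]
tool_rot: [-3.141, 0.001, 3.1]
force: [-0.9, 1.5, -0.4]
width: 85.5
gripper_force: 0.0
```

carry_out(
  deltas=[0,0,0,0.0005,0.001,0.02,-1,0,0,0,0,0,0.02,-1,0,0,0,0,0,0.016,-1,0,0,0,0,0,0.012,-1,0,0,0,0,0,0.012,-1,0,0,0,0,0,0.012,-1,0,0,0,0,0,0,-0.55,0,0,0,0,0,0,-0.5,0,0,0,0,0,0,-0.5],
)

```text
clock: 10.05
eef_pos: [488.6, 137.7, 92.9]
tool_rot: [3.141, 0.001, 3.101]
force: [0.1, -0.2, 0.0]
width: 64.3
gripper_force: 0.0
```

Run:
```python
from h import *
a=ctrl.get_image("scene");s=ctrl.read_state();print(s["width"],s["force"],s["eef_pos"])
cv2.imwrite("pics/c4.png",cv2.resize(cv2.convertScaleAbs(a[185:265,250:330,::-1],alpha=1.4,beta=10),None,fx=7,fy=7,interpolation=cv2.INTER_CUBIC))
```

```text
63.9157033612674 [-0.21710499 -0.60546086 -0.21852926] [488.59263703 137.72177418  92.91179893]
```

View pics/c4.png

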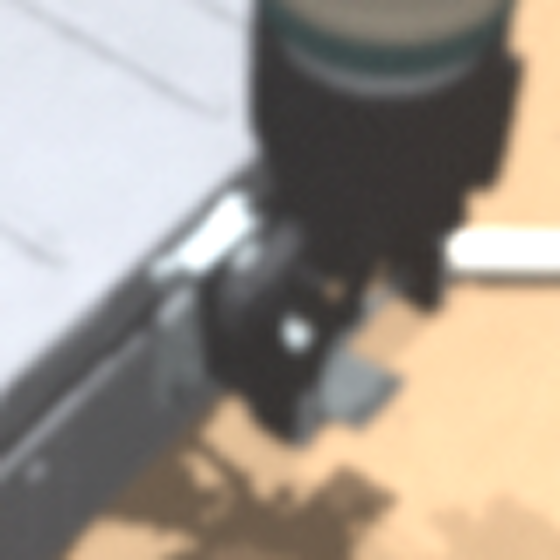

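Both fingers straddle the lever and loop; the left one is at (280,340). I'm closing in small steps and watching the side force.

carry_out(
  deltas=[0,0,0,0,-0.0005,0,-0.46,0,0,0,0,0,0,-0.46,0,0,0,0,0,0,-0.46],
)

```text
clock: 10.48
eef_pos: [488.3, 137.1, 92.6]
tool_rot: [3.142, 0.0, 3.101]
force: [-0.6, -0.4, 0.3]
width: 62.4
gripper_force: 0.0
```

carry_out(
  deltas=[0,0,0,0,0,0,-0.42,0,0,0,0,0,0,-0.42,0,0,0,0,0,0,-0.42],
)

```text
clock: 10.85
eef_pos: [488.2, 137.4, 92.5]
tool_rot: [3.141, -0.0, 3.102]
force: [-0.2, 1.6, 0.3]
width: 61.1
gripper_force: 0.7
```

carry_out(
  deltas=[0,0,0,0,0.0006,0,-0.42,0,0,0,0,0,0,-0.39,0,0,0,0,0,0,-0.37,0,0,0,0,0,0,-0.35],
)

```text
clock: 11.35
eef_pos: [488.3, 138.0, 92.5]
tool_rot: [3.141, -0.0, 3.102]
force: [-1.1, 2.4, 1.3]
width: 57.8
gripper_force: 15.4
```

carry_out(
  deltas=[0,0,0,0,0,0,-0.3,0,0,0,0,0,0,-0.2,0,0,0,0,0,0,-0.2],
)

```text
clock: 11.72
eef_pos: [488.4, 138.0, 92.5]
tool_rot: [3.141, 0.0, 3.102]
force: [-0.3, 1.3, 0.8]
width: 55.6
gripper_force: 63.0
```

carry_out(
  deltas=[0,0,0,-0.003,0,-0.002,-0.2,0,0,0,-0.004,0,-0.002,-0.2,0,0,0,-0.004,0,-0.002,-0.2,0,0,0,-0.004,0,-0.001,-0.2,0,0,0,0,0,0,-0.2],
)

```text
clock: 12.35
eef_pos: [501.9, 137.3, 99.3]
tool_rot: [-3.141, -0.003, 3.102]
force: [-4.3, 3.3, -1.0]
width: 55.5
gripper_force: 63.5
```

carry_out(
  deltas=[0,0,0,-0.004,0,0,-0.2,0,0,0,-0.004,0,0,-0.2,0,0,0,-0.004,0,0,-0.2,0,0,0,-0.004,0,0,-0.2,0,0,0,0,0,0,-0.2],
)

```text
clock: 12.98
eef_pos: [518.2, 136.2, 99.2]
tool_rot: [-3.141, -0.003, 3.101]
force: [-3.6, 3.7, -0.6]
width: 54.9
gripper_force: 63.8
```

carry_out(
  deltas=[0,0,0,-0.004,0,0,-0.2,0,0,0,-0.004,0,0,-0.2,0,0,0,-0.004,0,0,-0.2,0,0,0,-0.004,0,0,-0.2,0,0,0,-0.004,0,0,-0.2,0,0,0,0,0,0,-0.2],
)

```text
clock: 13.72
eef_pos: [538.8, 135.1, 99.2]
tool_rot: [-3.141, -0.001, 3.099]
force: [-3.3, 2.6, -2.1]
width: 54.6
gripper_force: 65.7
```

Run:
```python
from h import *
a=ctrl.get_image("scene");s=ctrl.read_state();print(s["width"],s["force"],s["eef_pos"])
cv2.imwrite("pics/c5.png",cv2.resize(cv2.convertScaleAbs(a[185:255,250:320,::-1],alpha=1.5,beta=15),None,fx=8,fy=8,interpolation=cv2.INTER_CUBIC))
```

```text
54.11668099988068 [-3.07715874  2.23565716 -1.40304719] [538.73747027 135.08254964  99.22746412]
```

View pics/c5.png

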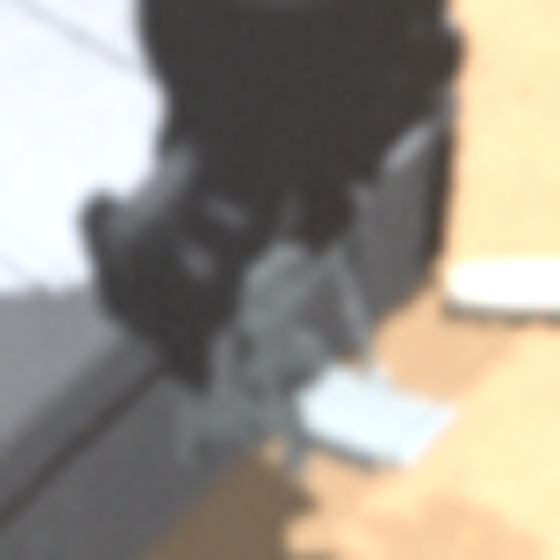

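The fingers stand over the keeper and the loop's leg rises to them. The lever end is at crop (430,435), a little higher than before. I'll work out the lever angle and so the bar height.

Run:
```python
from h import *
yaw=-.041;ex=np.array([np.cos(yaw),np.sin(yaw),0]);ey=np.array([-ex[1],ex[0],0]);O=np.array([636.5,130.8,0])
W=lambda x,y,z:O+ex*x+ey*y+np.array([0,0,z])
def lev(L):  # end, outer(top) face corners
    d=np.array([-np.sin(L),-np.cos(L)]);n=np.array([-np.cos(L),np.sin(L)]);e=np.array([-107,74])+58*d+5*n
    return [proj("scene",W(e[0],y,e[1])).round(1) for y in(13,-13)]
for L in(1.6,1.7,1.8,1.9,2.0,2.1,2.2):print(L,*lev(L))
S=lambda k,x,y,x0,y0:(round(x0+x/k,1),round(y0+y/k,1))
print("before",S(7,325,358,255,195),S(7,370,312,255,195),"now",S(8,405,463,250,185),S(8,455,408,250,185))
def bar(L,x):
    p=np.array([-107,74])+18*np.array([-np.sin(L-.17),-np.cos(L-.17)]);return (p[1]+np.sqrt(51.1**2-(x-p[0])**2)).round(1)
for L in(1.6,1.7,1.8,1.9,2.0,2.1,2.2):print(L,[bar(L,x) for x in(-100,-97,-94)])
```

```text
1.6 [301.9 248.3] [308.4 241.3]
1.7 [301.7 246.7] [308.3 239.7]
1.8 [301.3 245. ] [307.9 237.9]
1.9 [300.7 243.1] [307.4 236.1]
2.0 [299.9 241.2] [306.6 234.2]
2.1 [298.9 239.2] [305.7 232.2]
2.2 [297.8 237.2] [304.6 230.2]
before (301.4, 246.1) (307.9, 239.6) now (300.6, 242.9) (306.9, 236.0)
1.6 [np.float64(116.1), np.float64(114.3), np.float64(112.2)]
1.7 [np.float64(117.8), np.float64(116.0), np.float64(113.9)]
1.8 [np.float64(119.6), np.float64(117.8), np.float64(115.7)]
1.9 [np.float64(121.5), np.float64(119.7), np.float64(117.6)]
2.0 [np.float64(123.5), np.float64(121.7), np.float64(119.7)]
2.1 [np.float64(125.5), np.float64(123.8), np.float64(121.8)]
2.2 [np.float64(127.5), np.float64(125.9), np.float64(124.0)]
```

carry_out(
  deltas=[0,0,0,-0.001,0,0.001,-0.2,0,0,0,0,0,0.001,-0.2,0,0,0,0,0,0.001,-0.2,0,0,0,0,0,0,-0.2],
)

```text
clock: 14.28
eef_pos: [540.7, 135.5, 96.6]
tool_rot: [-3.142, 0.001, 3.102]
force: [0.2, -0.6, 0.5]
width: 51.3
gripper_force: 0.0
```

carry_out(
  deltas=[0,0,0,0,0,0.001,-0.2,0,0,0,0,0,0.001,-0.2,0,0,0,0,0,0.001,-0.2,0,0,0,0,0,0,-0.2],
)

```text
clock: 14.78
eef_pos: [540.2, 135.6, 93.4]
tool_rot: [-3.142, -0.0, 3.101]
force: [1.0, 0.1, -0.6]
width: 51.3
gripper_force: 0.0
```

carry_out(
  deltas=[0,0,0,0,0,0,-1,0,0,0,0,0,0,-1,0,0,0,0,0,-0.03,-1,0,0,0,0,0,-0.05,-1,0,0,0,0,0,-0.05,-1,0,0,0,0.005,0.05,0,-1,0,0,0,0.005,0.05,0,-1,0,0,0,0.005,0.05,0,-1,0,0,0,0.005,0.05,0,-1,0,0,0,0,0.05,0,-1,0,0,0,0,0.04,0,-1,0,0,0,0,0,0,-1],
)

```text
clock: 16.27
eef_pos: [529.8, 430.8, 222.8]
tool_rot: [3.139, -0.001, 3.107]
force: [0.4, -0.8, -0.7]
width: 85.6
gripper_force: 0.0
```

Run:
```python
from h import *
a=ctrl.get_image("scene");b=ctrl.get_image("top");print(ctrl.read_state()["eef_pos"])
cv2.imwrite("pics/s6.png",a[:,:,::-1]);cv2.imwrite("pics/t6.png",b[:,:,::-1])
f=lambda i:cv2.resize(cv2.convertScaleAbs(i[:,:,::-1],alpha=1.3,beta=10),None,fx=10,fy=10,interpolation=cv2.INTER_CUBIC)
cv2.imwrite("pics/c6.png",np.hstack([f(a[203:253,270:311]),f(b[208:258,234:272])]))
```

```text
[531.68384624 425.66305083 223.00354782]
```

View pics/c6.png

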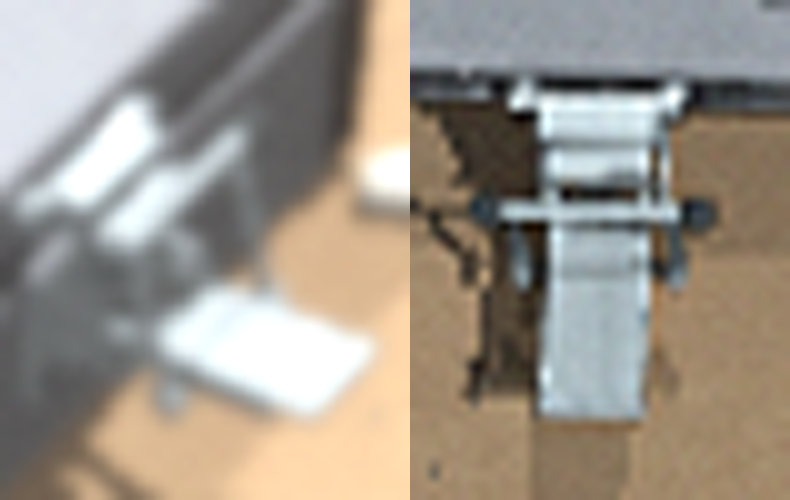

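The picture shows the bar slipped off forwards. It now stands just in front of the lip, with the balls at (485,208) and (697,212) in the top half, above lip height. The lip spans y=150–180 and the lever end is at y=415. I'll push the balls rearward with the finger flanks, then press them down into the groove. First I compute the positions, with pixel centres corrected by half a pixel.

Run:
```python
from h import *
print("balls",plane("top",(241,228.4),123),plane("top",(262.2,228.6),123))
print("block front",plane("top",(252.3,221.7),120.7),"lip front",plane("top",(252.3,225.6),114),"lid edge",plane("top",(252.3,215.3),126.4))
print("lever end",plane("top",(252.3,249),90), "ballR tri",tri((262.2,228.6),(270+24-.5,203+14-.5)))
G=lambda n:cv2.cvtColor(cv2.imread(f"pics/{n}6.png"),cv2.COLOR_BGR2GRAY)
print(G("t")[214:234,250:255].mean(1).round().tolist())
print(G("t")[225:233,238:268].tolist())
```

```text
balls [527.  161.8 123. ] [525.8 110.8 123. ]
block front [542.9 134.5 120.7] lip front [533.7 134.9 114. ] lid edge [558.1 134.1 126.4]
lever end [476.3 136.6  90. ] ballR tri (array([526. , 110.9, 119.4]), array([0., 0.]))
[112.0, 74.0, 13.0, 111.0, 175.0, 161.0, 163.0, 141.0, 103.0, 142.0, 159.0, 128.0, 65.0, 15.0, 104.0, 141.0, 68.0, 115.0, 132.0, 132.0]
[[63, 27, 34, 37, 30, 36, 36, 32, 33, 86, 136, 139, 143, 143, 142, 119, 95, 93, 93, 119, 41, 135, 76, 81, 78, 85, 82, 78, 83, 82], [55, 56, 45, 31, 33, 30, 32, 30, 23, 69, 78, 63, 60, 68, 73, 65, 61, 69, 70, 80, 52, 107, 81, 81, 84, 84, 86, 88, 81, 80], [97, 95, 53, 30, 33, 31, 33, 24, 20, 96, 115, 6, 25, 12, 14, 7, 19, 25, 38, 112, 42, 102, 77, 65, 67, 71, 75, 85, 80, 82], [72, 67, 28, 46, 43, 94, 113, 108, 97, 118, 135, 102, 100, 103, 103, 103, 112, 108, 101, 144, 97, 129, 113, 23, 28, 40, 55, 85, 85, 83], [56, 53, 40, 41, 46, 112, 140, 137, 137, 132, 153, 148, 147, 136, 139, 136, 145, 147, 136, 140, 146, 143, 140, 24, 44, 45, 46, 88, 82, 79], [95, 92, 63, 40, 35, 11, 39, 13, 13, 23, 116, 102, 83, 72, 73, 53, 59, 56, 39, 54, 57, 63, 63, 28, 41, 44, 57, 79, 84, 82], [73, 90, 89, 70, 28, 32, 53, 34, 25, 35, 164, 136, 114, 117, 118, 113, 114, 113, 95, 104, 52, 57, 47, 56, 54, 64, 89, 84, 81, 85], [26, 78, 77, 98, 35, 29, 48, 52, 22, 40, 154, 138, 131, 135, 136, 130, 130, 131, 143, 152, 54, 68, 49, 71, 88, 83, 80, 78, 76, 82]]
```

carry_out(
  deltas=[0,0,0,0.003,-0.0414,0,-0.15,0,0,0,0.003,-0.0414,0,-0.15,0,0,0,0.003,-0.0414,0,-0.15,0,0,0,0.003,-0.0414,0,-0.15,0,0,0,0.003,-0.0414,0,-0.15,0,0,0,0.003,-0.0414,0,-0.15,0,0,0,0,-0.0414,0,-0.15,0,0,0,0,0,0.03,-0.15,0,0,0,0,0,0.03,-0.15,0,0,0,0,0,0,-0.15,0,0,0,0,0,0,-0.15],
)

```text
clock: 17.75
eef_pos: [502.8, 136.7, 164.5]
tool_rot: [3.142, 0.001, 3.1]
force: [-0.2, 1.3, -0.2]
width: 49.0
gripper_force: 0.0
```

carry_out(
  deltas=[0,0,0,0,0,0.02,-0.15,0,0,0,0,0,0.02,-0.15,0,0,0,0,0,0.0155,-0.15,0,0,0,0,0,0,-0.15,0,0,0,-0.003,0,0,-0.15,0,0,0,-0.003,0,0,-0.15,0,0,0,-0.003,0,0,-0.15,0,0,0,-0.003,0,0,-0.15,0,0,0,-0.003,0,0,-0.15,0,0,0,0,0,0,-0.15],
)

```text
clock: 19.0
eef_pos: [517.6, 136.7, 108.0]
tool_rot: [3.142, 0.0, 3.101]
force: [-0.0, 1.0, 0.5]
width: 48.7
gripper_force: 0.0
```

carry_out(
  deltas=[0,0,0,-0.0015,0,0,-0.15,0,0,0,-0.0015,0,0,-0.15,0,0,0,0,0,0,-0.15],
)

```text
clock: 19.38
eef_pos: [520.4, 136.6, 108.0]
tool_rot: [3.142, 0.0, 3.101]
force: [-0.0, 0.3, 0.3]
width: 48.9
gripper_force: 0.0
```

carry_out(
  deltas=[0,0,0,-0.0015,0,0,-0.15,0,0,0,-0.0015,0,0,-0.15,0,0,0,0,0,0,-0.15],
)

```text
clock: 19.75
eef_pos: [523.4, 136.5, 108.0]
tool_rot: [3.142, 0.0, 3.101]
force: [0.3, -0.4, 0.0]
width: 49.0
gripper_force: 0.0
```

carry_out(
  deltas=[0,0,0,-0.001,0,0,-0.15,0,0,0,-0.001,0,0,-0.15,0,0,0,0,0,0,-0.15],
)

```text
clock: 20.12
eef_pos: [524.3, 136.4, 107.8]
tool_rot: [-3.141, -0.002, 3.101]
force: [-3.7, -0.2, 1.6]
width: 49.0
gripper_force: 1.5
```

carry_out(
  deltas=[0,0,0,-0.001,0,0,-0.15,0,0,0,-0.001,0,0,-0.15,0,0,0,0,0,0,-0.15],
)

```text
clock: 20.5
eef_pos: [524.6, 136.4, 107.7]
tool_rot: [-3.141, -0.005, 3.102]
force: [-7.6, 0.2, 3.6]
width: 49.1
gripper_force: 3.6
```

Run:
```python
from h import *
a=ctrl.get_image("scene");b=ctrl.get_image("top");cv2.imwrite("pics/s7.png",a[:,:,::-1]);cv2.imwrite("pics/t7.png",b[:,:,::-1])
g=cv2.cvtColor(a,cv2.COLOR_RGB2GRAY);g0=cv2.cvtColor(cv2.imread("pics/s6.png"),cv2.COLOR_BGR2GRAY)
for n,x in(("old",g0),("new",g)):
    m=(x[230:250,290:312]>150).astype(np.uint8);k,l,st,c=cv2.connectedComponentsWithStats(m);print(n,st[1:].tolist())
print(g[232:248,296:312].tolist())
```

```text
old [[0, 1, 22, 19, 306]]
new [[3, 2, 19, 18, 211]]
[[140, 143, 140, 133, 132, 131, 131, 132, 130, 132, 131, 131, 132, 137, 144, 151], [146, 146, 140, 136, 133, 133, 133, 132, 131, 131, 131, 134, 138, 145, 150, 154], [155, 152, 148, 146, 143, 142, 137, 134, 132, 132, 134, 138, 143, 150, 153, 155], [156, 155, 154, 155, 154, 153, 148, 141, 137, 136, 138, 143, 149, 152, 155, 154], [158, 157, 157, 158, 159, 159, 156, 151, 148, 147, 148, 146, 151, 153, 154, 154], [159, 159, 159, 158, 159, 160, 159, 158, 157, 158, 157, 151, 150, 152, 154, 155], [160, 161, 159, 159, 159, 159, 161, 163, 164, 163, 158, 151, 151, 153, 155, 154], [161, 161, 161, 162, 161, 160, 163, 168, 166, 158, 151, 150, 152, 154, 155, 156], [160, 161, 162, 162, 162, 163, 166, 167, 159, 149, 146, 151, 154, 156, 157, 156], [150, 157, 160, 161, 162, 163, 163, 158, 149, 145, 149, 153, 155, 156, 158, 157], [128, 143, 152, 155, 160, 163, 157, 147, 145, 148, 153, 154, 155, 156, 156, 157], [107, 124, 136, 144, 151, 152, 147, 145, 148, 151, 152, 151, 153, 156, 157, 156], [108, 119, 130, 138, 141, 144, 144, 149, 152, 153, 150, 148, 153, 155, 157, 159], [125, 131, 139, 143, 144, 144, 149, 152, 154, 153, 152, 150, 154, 157, 158, 160], [140, 144, 149, 151, 151, 152, 153, 154, 154, 154, 153, 153, 155, 157, 159, 159], [148, 151, 152, 154, 154, 154, 154, 154, 155, 155, 154, 154, 157, 159, 159, 160]]
```

carry_out(
  deltas=[0,0,0,0.002,0,0,-0.15,0,0,0,0.003,0,0,-0.15,0,0,0,0,0,-0.012,-0.1,0,0,0,0,0,-0.012,-0.08,0,0,0,-0.01,0,0,-0.08,0,0,0,-0.01,0,0,-0.08,0,0,0,0,0,0,-0.08],
)

```text
clock: 21.48
eef_pos: [543.4, 135.5, 131.7]
tool_rot: [-3.142, 0.001, 3.101]
force: [0.5, -0.6, -0.1]
width: 46.0
gripper_force: 0.0
```

carry_out(
  deltas=[0,0,0,0.003,0,0.002,-0.08,0,0,0,0,0,0.003,-0.08,0,0,0,0,0,0.002,-0.08,0,0,0,0,0,0.002,-0.08,0,0,0,0,0,0,-0.08],
)

```text
clock: 22.1
eef_pos: [539.1, 135.9, 122.8]
tool_rot: [-3.142, -0.0, 3.101]
force: [-0.1, -0.3, 0.7]
width: 45.8
gripper_force: 0.0
```

carry_out(
  deltas=[0,0,0,0,0,0.001,-0.08,0,0,0,0,0,0.001,-0.08,0,0,0,0,0,0.001,-0.08,0,0,0,0,0,0,-0.08],
)

```text
clock: 22.6
eef_pos: [539.3, 135.9, 120.0]
tool_rot: [3.142, 0.0, 3.101]
force: [-0.2, 0.6, 0.8]
width: 46.2
gripper_force: 0.3
```

carry_out(
  deltas=[0,0,0,0,0,0.001,-0.08,0,0,0,0,0,0.001,-0.08,0,0,0,0,0,0.001,-0.08,0,0,0,0,0,0,-0.08],
)

```text
clock: 23.1
eef_pos: [539.2, 135.9, 116.8]
tool_rot: [-3.142, -0.0, 3.101]
force: [-0.3, -0.1, 1.3]
width: 46.3
gripper_force: 0.4
```

carry_out(
  deltas=[0,0,0,0,0,0.001,-0.08,0,0,0,0,0,0.001,-0.08,0,0,0,0,0,0,-0.08],
)

```text
clock: 23.48
eef_pos: [539.2, 135.9, 114.9]
tool_rot: [3.142, -0.0, 3.101]
force: [-0.5, 1.0, 0.7]
width: 46.3
gripper_force: 0.5
```

carry_out(
  deltas=[0,0,0,0,0,0.001,-0.08,0,0,0,0,0,0.0005,-0.08,0,0,0,0,0,0,-0.08],
)

```text
clock: 23.85
eef_pos: [539.2, 135.9, 113.8]
tool_rot: [3.142, -0.0, 3.101]
force: [-2.1, 0.3, 5.3]
width: 46.0
gripper_force: 2.4
```

carry_out(
  deltas=[0,0,0,0,0,0.0005,-0.08,0,0,0,0,0,0.0005,-0.08,0,0,0,0,0,0,-0.08],
)

```text
clock: 24.22
eef_pos: [539.2, 135.9, 113.2]
tool_rot: [3.141, 0.0, 3.101]
force: [-2.9, -0.2, 8.5]
width: 46.5
gripper_force: 4.3
```

carry_out(
  deltas=[0,0,0,0,0,-0.003,-0.08,0,0,0,0,0,-0.03,-0.08,0,0,0,0,0,-0.05,-0.08,0,0,0,0,0.05,-0.03,1,0,0,0,0,0.05,0,1,0,0,0,0,0.05,0,1,0,0,0,0,0.05,0,1,0,0,0,0,0.05,0,1,0,0,0,0,0.04,0,1,0,0,0,0,0,0,1],
)

```text
clock: 25.48
eef_pos: [548.8, 430.3, 224.3]
tool_rot: [3.139, -0.002, 3.107]
force: [0.3, -0.5, -0.4]
width: -0.1
gripper_force: 0.0
```

Run:
```python
from h import *
a=ctrl.get_image("scene");b=ctrl.get_image("top");print(ctrl.read_state()["eef_pos"])
cv2.imwrite("pics/s8.png",a[:,:,::-1]);cv2.imwrite("pics/t8.png",b[:,:,::-1])
gt=cv2.cvtColor(b,cv2.COLOR_RGB2GRAY);g6=cv2.cvtColor(cv2.imread("pics/t6.png"),cv2.COLOR_BGR2GRAY)
print("mid old",g6[214:256,250:255].mean(1).round().astype(int).tolist());print("mid new",gt[214:256,250:255].mean(1).round().astype(int).tolist())
print(gt[217:232,237:268].tolist())
gs=cv2.cvtColor(a,cv2.COLOR_RGB2GRAY);m=(gs[225:262,285:315]>165).astype(np.uint8);c,_=cv2.findContours(m,0,2)
for q in c:
  if cv2.contourArea(q)>10: print(cv2.boundingRect(q),(cv2.boxPoints(cv2.minAreaRect(q))+[285,225]).round(1).tolist())
yaw=-.041;ex=np.array([np.cos(yaw),np.sin(yaw),0]);ey=np.array([-ex[1],ex[0],0]);O=np.array([638,130.8,0])
W=lambda x,y,z:O+ex*x+ey*y+np.array([0,0,z])
for L in(1.0,1.1,1.2,1.3,1.4,1.5,1.6,1.8):
    d=np.array([-np.sin(L),-np.cos(L)]);n=np.array([-np.cos(L),np.sin(L)]);e=np.array([-107,74])+58*d+5*n
    print(L,[proj(v,W(e[0],y,e[1])).round(1).tolist() for v in("scene","top") for y in(13,-13)])
```

```text
[550.73109669 425.05805739 224.69461685]
mid old [112, 74, 13, 111, 175, 161, 163, 141, 103, 142, 159, 128, 65, 15, 104, 141, 68, 115, 132, 132, 118, 110, 133, 130, 131, 131, 130, 131, 132, 131, 133, 133, 134, 130, 127, 113, 77, 81, 85, 84, 85, 85]
mid new [113, 74, 16, 111, 169, 159, 162, 141, 112, 113, 94, 130, 69, 28, 37, 58, 103, 131, 143, 140, 139, 138, 139, 138, 140, 138, 139, 139, 138, 138, 137, 139, 137, 142, 120, 114, 127, 63, 85, 86, 84, 84]
[[60, 66, 62, 86, 85, 31, 41, 147, 156, 125, 118, 108, 104, 112, 103, 113, 113, 116, 117, 100, 99, 108, 149, 181, 99, 18, 28, 34, 31, 29, 31], [28, 30, 24, 24, 30, 22, 45, 156, 124, 126, 172, 168, 167, 177, 168, 167, 166, 167, 169, 172, 174, 172, 156, 125, 43, 25, 37, 43, 46, 49, 48], [36, 35, 36, 36, 31, 34, 30, 17, 11, 35, 168, 159, 159, 155, 158, 158, 161, 163, 159, 162, 166, 143, 87, 83, 38, 51, 54, 55, 54, 55, 47], [29, 31, 29, 37, 30, 35, 34, 23, 22, 46, 175, 164, 162, 162, 161, 161, 164, 162, 167, 169, 165, 122, 62, 55, 73, 91, 91, 91, 89, 88, 87], [58, 28, 37, 32, 29, 34, 30, 28, 19, 40, 136, 131, 132, 134, 139, 141, 147, 146, 1
[... 1317 characters left out ...]
3, 129, 129, 132, 138, 170, 49, 84, 75, 74, 84, 81, 80, 77, 79, 81]]
(1, 7, 29, 30) [[284.8, 237.7], [300.6, 223.3], [325.4, 250.6], [309.6, 265.0]]
1.0 [[298.4, 254.7], [304.9, 247.8], [247.8, 247.1], [257.8, 247.4]]
1.1 [[299.4, 254.0], [305.8, 247.1], [247.6, 248.1], [257.7, 248.4]]
1.2 [[300.1, 253.1], [306.6, 246.2], [247.5, 248.9], [257.6, 249.2]]
1.3 [[300.7, 252.1], [307.2, 245.1], [247.3, 249.5], [257.5, 249.8]]
1.4 [[301.1, 250.9], [307.6, 243.9], [247.2, 249.9], [257.4, 250.2]]
1.5 [[301.3, 249.5], [307.9, 242.5], [247.0, 250.1], [257.4, 250.3]]
1.6 [[301.3, 248.0], [307.9, 241.0], [246.9, 250.0], [257.3, 250.2]]
1.8 [[300.7, 244.6], [307.4, 237.6], [246.7, 249.1], [257.2, 249.4]]
```

The bar now shows at row 222.7 across the groove, with the balls at columns 241 and 263. Together with the 113.5 floor contact, that means it is hooked. Next I work out the lever push path for a tool tilted 30°.

```bash
cat > path.py <<'E'
import numpy as np
f=np.radians(30);tx=np.array([-np.cos(f),-np.sin(f)]);tz=np.array([np.sin(f),-np.cos(f)])
pin=np.array([531,74.])
def tcp(L,r0):
    d=np.array([-np.sin(L),-np.cos(L)]);n=np.array([-np.cos(L),np.sin(L)])
    return pin+r0*d+(5+11*abs(n@tx))*n
Ls=[1.65,1.45,1.3,1.15,1.0,.85,.7,.6,.5,.4,.3,.2,.1,0]
p0=None
for L in Ls:
    p=tcp(L,np.interp(L,[.5,1,1.45],[48,44,40]))
    print(L,p.round(1),None if p0 is None else ((p-p0)@tx).round(1), None if p0 is None else ((p-p0)@tz).round(1));p0=p
E
python3 path.py
```

```text
1.65 [492.   88.4] None None
1.45 [490.2  78.4] 6.6 7.7
1.3 [489.1  70.4] 4.9 6.4
1.15 [489.6  62.2] 3.7 7.4
1.0 [491.   54.9] 2.4 7.0
0.85 [492.3  49.5] 1.5 5.3
0.7 [494.4  44.1] 0.9 5.7
0.6 [496.3  40.6] 0.2 4.0
0.5 [498.6  37. ] -0.2 4.2
0.4 [501.6  34.3] -1.3 3.8
0.3 [504.9  31.8] -1.6 3.8
0.2 [508.5  29.6] -2.0 3.7
0.1 [512.3  27.6] -2.4 3.6
0 [516.5  26. ] -2.8 3.5
```

carry_out(
  deltas=[0,0,0,0.0067,-0.0414,0,1,0,0,0,0.0067,-0.0414,0,1,0,0,0,0.0067,-0.0414,0,1,0,0,0,0.0067,-0.0414,0,1,0,0,0,0.0067,-0.0414,0,1,0,0,0,0.0067,-0.0414,0,1,0,0,0,0.0067,-0.0414,0,1,0,-10,0,0,0,0,1,0,-10,0,0,0,0,1,0,-10,0,0,0,0,1,0,0,0,0,0,0,1],
)

```text
clock: 26.95
eef_pos: [490.8, 124.0, 224.1]
tool_rot: [-3.103, 0.384, 3.098]
force: [0.8, 0.4, 0.3]
width: 0.4
gripper_force: 0.0
```

carry_out(
  deltas=[0,0,0,0,0,0,1,0,0,0,0,0,0,1,0,0,0,0,0,0,1],
)

```text
clock: 27.32
eef_pos: [492.6, 124.7, 224.2]
tool_rot: [-3.105, 0.385, 3.096]
force: [0.2, 0.9, -0.8]
width: 0.1
gripper_force: 0.0
```

Run:
```python
from h import *
s=ctrl.read_state();print(np.round(s["eef_pos"],1),np.round(s["tool_rot"],3),np.round(s["qpos"],2))
```

```text
[492.6 124.7 224.2] [-3.105  0.385  3.096] [-0.59  0.33  0.19  2.24  0.53  0.29  0.61]
```

carry_out(
  deltas=[-2.1,0,0,0,0,0,1,0,9,0,0,0.013,0,1,0,0,0,0,0,0.03,1,0,0,0,0,0,0.03,1,0,0,0,0,0,0,1],
)

```text
clock: 27.95
eef_pos: [506.9, 134.1, 163.3]
tool_rot: [-3.136, 0.239, 3.096]
force: [0.4, -0.2, -0.2]
width: -0.0
gripper_force: 0.0
```

```bash
python3 - <<'E'
from h import *
s=ctrl.read_state();print(np.round(s["eef_pos"],1),np.round(s["tool_rot"],3),np.round(s["qpos"],2))
E
sed -i 's/radians(30)/radians(13)/' path.py; python3 path.py
```

```text
[506.9 134.1 163.3] [-3.136  0.239  3.096] [-0.34  0.47 -0.06  2.14  0.41  0.34  0.76]
1.65 [491.8  85.5] None None
1.45 [490.5  75.3] 3.5 9.6
1.3 [489.7  68.2] 2.4 6.7
1.15 [489.1  63.1] 1.7 4.9
1.0 [489.3  57.6] 1.1 5.4
0.85 [490.3  51.8] 0.3 5.8
0.7 [492.2  46. ] -0.6 6.1
0.6 [494.1  42.1] -0.9 4.2
0.5 [496.4  38.2] -1.4 4.3
0.4 [499.5  35.2] -2.4 3.6
0.3 [503.   32.4] -2.7 3.5
0.2 [506.8  29.9] -3.1 3.3
0.1 [510.9  27.8] -3.5 3.0
0 [515.3  26. ] -3.9 2.7
```

carry_out(
  deltas=[0,0,0,0.012,0.003,0.02,1,0,0,0,0.012,0,0.02,1,0,0,0,0.007,0,0.021,1,0,0,0,0,0,0,1],
)

```text
clock: 28.45
eef_pos: [493.4, 137.1, 105.6]
tool_rot: [-3.132, 0.242, 3.098]
force: [-0.1, -0.7, -0.3]
width: 0.3
gripper_force: 0.0
```

carry_out(
  deltas=[0,0,0,0.004,0,0.01,1,0,0,0,0.003,0,0.008,1,0,0,0,0.002,0,0.005,1,0,0,0,0.001,0,0.005,1,0,0,0,0,0,0,1],
)

```text
clock: 29.08
eef_pos: [491.5, 137.1, 77.0]
tool_rot: [-3.133, 0.244, 3.097]
force: [0.6, 0.0, -0.2]
width: -0.1
gripper_force: 0.0
```

carry_out(
  deltas=[0,0,0,0.0008,0,0.002,1,0,0,0,0.0008,0,0.002,1,0,0,0,0.0008,0,0.002,1,0,0,0,0,0,0,1],
)

```text
clock: 29.58
eef_pos: [490.4, 137.2, 69.8]
tool_rot: [-3.133, 0.243, 3.097]
force: [1.0, 0.4, 3.7]
width: 0.1
gripper_force: 1.5
```

carry_out(
  deltas=[0,0,0,0.001,0,0.002,1,0,0,0,0.0007,0,0.0025,1,0,0,0,0.0007,0,0.0025,1,0,0,0,0,0,0,1],
)

```text
clock: 30.08
eef_pos: [490.2, 137.2, 62.8]
tool_rot: [-3.133, 0.244, 3.097]
force: [1.2, 0.0, 6.8]
width: -0.3
gripper_force: 2.9
```

carry_out(
  deltas=[0,0,0,0.0006,0,0.0027,1,0,0,0,0.0005,0,0.0027,1,0,0,0,0,0,0,1],
)

```text
clock: 30.45
eef_pos: [489.7, 137.1, 57.0]
tool_rot: [-3.133, 0.243, 3.097]
force: [0.3, -0.3, 7.3]
width: 0.0
gripper_force: 2.7
```

carry_out(
  deltas=[0,0,0,0.0002,0,0.0029,1,0,0,0,0.0001,0,0.0029,1,0,0,0,-0.0003,0,0.003,1,0,0,0,-0.0003,0,0.003,1,0,0,0,0,0,0,1],
)

```text
clock: 31.08
eef_pos: [491.5, 136.9, 44.9]
tool_rot: [-3.133, 0.241, 3.097]
force: [-1.4, -0.4, 2.3]
width: 0.2
gripper_force: 1.2
```

carry_out(
  deltas=[0,0,0,-0.0005,0,0.0021,1,0,0,0,-0.0005,0,0.0021,1,0,0,0,-0.0007,0,0.0022,1,0,0,0,-0.0007,0,0.0022,1,0,0,0,0,0,0,1],
)

```text
clock: 31.7
eef_pos: [496.8, 136.2, 37.1]
tool_rot: [-3.133, 0.242, 3.096]
force: [-0.0, 1.5, 0.9]
width: -0.2
gripper_force: 0.0
```

carry_out(
  deltas=[0,0,0,-0.0012,0,0.0018,1,0,0,0,-0.0012,0,0.0018,1,0,0,0,-0.0014,0,0.0018,1,0,0,0,-0.0014,0,0.0018,1,0,0,0,-0.0015,0,0.0017,1,0,0,0,-0.0016,0,0.0017,1,0,0,0,0,0,0,1],
)

```text
clock: 32.58
eef_pos: [507.6, 135.9, 29.2]
tool_rot: [-3.133, 0.242, 3.097]
force: [-0.7, 0.0, 0.2]
width: -0.2
gripper_force: 0.0
```

carry_out(
  deltas=[0,0,0,-0.0017,0,0.0015,1,0,0,0,-0.0018,0,0.0015,1,0,0,0,-0.0012,0,0.0005,1,0,0,0,0,0,0,1],
)

```text
clock: 33.08
eef_pos: [512.9, 135.6, 26.9]
tool_rot: [-3.133, 0.242, 3.097]
force: [0.2, 0.6, 0.4]
width: -0.3
gripper_force: 0.0
```

carry_out(
  deltas=[0,0,0,-0.001,0,0.0002,1,0,0,0,-0.001,0,0.0002,1,0,0,0,0,0,0,1],
)

```text
clock: 33.45
eef_pos: [514.4, 135.6, 27.0]
tool_rot: [-3.133, 0.242, 3.097]
force: [-2.0, -0.6, 0.6]
width: -0.3
gripper_force: 0.8
```

carry_out(
  deltas=[0,0,0,-0.001,0,0.0002,1,0,0,0,-0.001,0,0.0002,1,0,0,0,0,0,0,1],
)

```text
clock: 33.83
eef_pos: [514.7, 135.6, 26.8]
tool_rot: [-3.133, 0.239, 3.098]
force: [-7.3, -0.4, 4.9]
width: -0.3
gripper_force: 3.5
```

carry_out(
  deltas=[0,0,0,0.01,0,-0.003,1,0,0,0,0.02,0,-0.01,1,0,0,0,0,0,-0.05,1,0,0,0,0,0,-0.05,1,0,0,0,0,0,-0.05,1,0,0,0,0,0.05,-0.03,1,0,0,0,0,0.05,0,1,0,0,0,0,0.05,0,1,0,0,0,0,0.05,0,1,0,0,0,0,0.05,0,1,0,0,0,0,0.05,0,1,0,0,0,0,0,0,1],
)

```text
clock: 35.33
eef_pos: [463.5, 442.3, 172.5]
tool_rot: [-3.126, 0.242, 3.101]
force: [-0.4, -0.6, 0.1]
width: 0.1
gripper_force: 0.0
```

Run:
```python
from h import *
a=ctrl.get_image("scene");b=ctrl.get_image("top");print(ctrl.read_state()["eef_pos"])
gt=cv2.cvtColor(b,cv2.COLOR_RGB2GRAY)
print("mid new",gt[214:256,250:255].mean(1).round().astype(int).tolist())
print(gt[217:232,237:268].tolist())
n=cv2.cvtColor(a,cv2.COLOR_RGB2GRAY);o=cv2.cvtColor(cv2.imread("pics/s8.png"),cv2.COLOR_BGR2GRAY)
# front rim/lid gap profile in scene, column 262 and 292
for c in(255,262,298):print(c,o[205:250,c].tolist(),n[205:250,c].tolist())
```

```text
[464.72744186 436.64172525 172.05636448]
mid new [117, 90, 36, 101, 153, 162, 161, 165, 141, 99, 131, 110, 102, 11, 97, 131, 32, 52, 86, 82, 79, 80, 82, 84, 82, 82, 84, 93, 101, 99, 98, 96, 98, 98, 98, 99, 99, 99, 101, 102, 102, 102]
[[59, 59, 62, 87, 87, 32, 41, 122, 182, 126, 118, 109, 119, 114, 118, 82, 91, 98, 92, 66, 66, 71, 111, 164, 86, 20, 27, 34, 31, 28, 32], [32, 27, 24, 28, 25, 28, 32, 112, 145, 141, 168, 166, 170, 169, 173, 135, 138, 148, 150, 150, 150, 148, 150, 168, 44, 19, 34, 37, 45, 51, 45], [32, 36, 30, 31, 39, 35, 32, 29, 41, 50, 169, 158, 159, 158, 158, 159, 164, 170, 171, 174, 172, 177, 139, 146, 43, 52, 54, 56, 54, 55, 51], [26, 32, 32, 34, 36, 36, 34, 27, 16, 41, 174, 162, 159, 157, 160, 162, 163, 161, 163, 164, 169, 154, 46, 54, 71, 89, 86, 86, 87, 86, 86], [55, 33, 36, 35, 30, 38, 29, 29, 22, 39, 154, 145, 161, 164, 165, 164, 164, 170, 170, 172, 176, 127, 85, 82, 87, 87, 77, 87, 82, 81, 83], [93, 27, 40, 33, 37, 46, 35, 72, 67, 56, 98, 103, 136, 140, 140, 140, 142, 141, 139, 141, 143, 96, 75, 76, 72, 66, 48, 73, 83, 79, 81], [72, 30, 32, 19, 43, 53, 42, 109, 
[... 1734 characters left out ...]
 61, 58, 56, 69, 86, 90, 83, 73, 65, 62, 61, 61, 61, 62, 61] [140, 139, 138, 137, 136, 135, 134, 133, 133, 132, 133, 137, 143, 147, 149, 151, 151, 151, 152, 152, 153, 154, 156, 156, 157, 157, 156, 155, 154, 152, 153, 154, 157, 159, 160, 160, 160, 160, 159, 159, 159, 155, 142, 121, 95]
298 [92, 94, 84, 73, 69, 67, 66, 65, 66, 65, 66, 66, 64, 64, 64, 66, 66, 67, 74, 90, 111, 127, 134, 138, 140, 141, 143, 146, 149, 146, 148, 165, 194, 214, 222, 223, 224, 226, 228, 229, 230, 229, 225, 206, 181] [91, 91, 88, 87, 92, 118, 155, 181, 191, 196, 198, 199, 200, 198, 192, 176, 152, 122, 93, 74, 67, 64, 63, 64, 65, 65, 63, 63, 63, 64, 66, 69, 77, 90, 102, 112, 119, 122, 125, 132, 138, 142, 143, 144, 144]
```

carry_out(
  deltas=[0,9,0,0,0,0,1,0,5,0,0.03,0.03,-0.04,1,0,0,0,0.04,0.035,-0.01,1,0,0,0,0.04,0.035,0,1,0,0,0,0.04,0.035,0,1,0,0,0,0.04,0.03,0,1,0,0,0,0.03,0.03,0,1,0,0,0,0,0,0,1],
)

```text
clock: 36.42
eef_pos: [247.6, 644.5, 216.3]
tool_rot: [-3.123, -0.003, 3.098]
force: [0.8, -0.1, 1.1]
width: 0.0
gripper_force: 0.0
```

Run:
```python
from h import *
a=ctrl.get_image("scene");print(ctrl.read_state()["eef_pos"])
cv2.imwrite("pics/s9.png",a[:,:,::-1])
n=cv2.cvtColor(a,cv2.COLOR_RGB2GRAY);o=cv2.cvtColor(cv2.imread("pics/s8.png"),cv2.COLOR_BGR2GRAY)
for c in(255,262,298):print(c,o[185:250,c].tolist(),n[185:250,c].tolist())
print("change elsewhere", [(k,int((cv2.absdiff(n,o)[s]>40).sum())) for k,s in dict(tape=np.s_[275:305,228:262],marker=np.s_[212:230,318:360]).items()])
```

```text
[250.58519949 643.00819661 216.03626486]
255 [160, 153, 155, 162, 165, 165, 163, 166, 166, 166, 167, 168, 167, 169, 168, 167, 167, 167, 168, 169, 170, 170, 170, 170, 169, 170, 169, 170, 170, 170, 169, 168, 167, 166, 162, 154, 152, 161, 167, 169, 170, 169, 169, 169, 171, 171, 171, 169, 165, 155, 135, 110, 87, 73, 67, 65, 62, 60, 57, 61, 78, 94, 96, 84, 72] [130, 124, 124, 128, 133, 133, 132, 132, 133, 134, 135, 136, 135, 136, 136, 135, 135, 135, 136, 136, 137, 138, 138, 139, 139, 139, 138, 137, 138, 138, 139, 136, 137, 135, 135, 131, 125, 126, 132, 137, 138, 139, 139, 138, 138, 138, 139, 138, 139, 135, 126, 111, 89, 72, 59, 53, 51, 49, 49, 53, 64, 77, 78, 69, 59]
262 [164, 166, 165, 165, 159, 152, 152, 158, 164, 166, 168, 168, 168, 167, 166, 167, 166, 167, 166, 168, 170, 170, 170, 170, 170, 170, 171, 170, 170, 169, 169, 168, 169, 169, 170, 171, 171, 171, 172, 173, 174, 173, 166, 150, 128, 104, 84, 73, 66, 63, 61, 58, 56, 69, 86, 90, 83, 73, 65, 62, 61, 61, 61, 62, 61] [132, 132, 133, 135, 133, 126, 122, 126, 130, 134, 134, 135, 136, 135, 135, 135, 135, 135, 136, 136, 137, 138, 137, 13
[... 167 characters left out ...]
 76, 86, 95, 103, 108]
298 [166, 167, 167, 168, 168, 168, 168, 165, 162, 152, 134, 111, 88, 73, 68, 65, 62, 58, 62, 79, 92, 94, 84, 73, 69, 67, 66, 65, 66, 65, 66, 66, 64, 64, 64, 66, 66, 67, 74, 90, 111, 127, 134, 138, 140, 141, 143, 146, 149, 146, 148, 165, 194, 214, 222, 223, 224, 226, 228, 229, 230, 229, 225, 206, 181] [121, 115, 110, 111, 111, 112, 115, 116, 118, 121, 122, 124, 127, 128, 128, 130, 131, 132, 133, 135, 136, 137, 137, 139, 140, 140, 142, 143, 143, 144, 145, 145, 145, 147, 148, 148, 148, 149, 150, 150, 150, 151, 153, 152, 152, 153, 155, 155, 156, 155, 156, 156, 157, 158, 159, 159, 159, 159, 160, 160, 160, 160, 161, 161, 161]
change elsewhere [('tape', 311), ('marker', 321)]
```

```bash
python3 -c "
from cell import ctrl
print(ctrl.finish_job())"
```

```text
the job is handed in; nothing more can be done
None
```

I handed the job in at about 36 s of the 69 s allowed: the lid is down on its seal, the loop's bar is in the keeper's groove and the lever is home, with the lid edge about 3 mm lower in the last picture, though the bar slipped from my first grip and had to be pushed into the groove instead.

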